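Interleave and stack a finished plaque in its box

TASK

Ease the wooden box's lid right back until it rests open on its stop, without letting it slam either way, and leave it open. Then lay the cork separator sheet flat on the plaque already in the box, and set the other plaque, burnt motif up, flat on top of the sheet; put both down inside the box gently rather than dropping them. Leave the jar, the dark offcut and the two sanding blocks where they are.

Things in the scene. Friction and masses are not known exactly. Their poses are not given: they have to be found in the camera images.
- box: Mid-brown wooden box with hinged lid, fixed to the bench: 160 (x) x 92 (y) x 70 mm high; walls 9, floor 8, inside 142 x 74 mm. Each long side (+y, -y) has a finger notch in its middle, 60 mm wide along x, open at the rim, cut down to 14 mm above the bench, through which fingers holding a plaque across its width can pass. Origin: centre of underside, bench level; x from front wall to hinge wall, z up.
- lid (a joint): Lid angle, rad: 0 closed, grows as the front edge swings up and back; 1.83 = on its stop, leaning back past upright, its top edge 229 mm above the bench. Nearly free hinge: below about 1.4 it falls shut when let go, beyond about 1.65 it falls open to the stop. Plate 164 (along box x) x 96 x 9 mm, 0.14 kg, resting on the rim, underside 70 mm above the bench.
- lid_hinge (a point): Middle of the hinge line, on the top outer edge of the hinge wall (80 mm from the box centre along box +x, 70 mm above the bench). The hinge line runs along the box's y.
- lid_knob (a point): On the axis of the round dark wooden lid knob, mid-head: 25 mm above the lid's upper face (34 mm from its underside plane), 142 mm from the hinge line, on the lid's centre line near its front edge. Knob 34 mm tall; head 26 mm in diameter from 17 to 33 mm above the lid, neck 13 mm. z: knob axis. Pinched across the box's y, the head turns between the fingers as the lid swings.
- plaque_in_box: Light wooden plaque with a burnt leaf motif, 130 (x) x 64 (y) x 18 mm, lying flat on the floor of the box, long way along the box. Origin: centre of the underside (8 mm above the bench); its top is 26 mm above the bench.
- plaque_on_bench: The next plaque, the same: 130 (x) x 64 (y) x 18 mm, about 0.1 kg, lying motif up on the bench. Origin: centre of the underside; z up, x along its length. On the sheet its underside is 32 mm above the bench.
- sheet: Separator sheet of stiff cork-rubber, as long and wide as a plaque but thin: 130 (x) x 64 (y) x 6 mm, about 40 g, lying flat on the bench. Origin: centre of the underside; z up, x along its length. On the lower plaque its underside is 26 mm above the bench.
- jar: Bystander: closed glass screw jar with metal lid, 68 mm in diameter, 72 mm tall. Origin: centre of the underside.
- offcut: Bystander: dark hardwood offcut, 150 (x) x 45 (y) x 20 mm. Origin: centre of the underside.
- sanding_block: Bystander: black rubber sanding block, 66 (x) x 58 (y) x 33 mm. Origin: centre of the underside.
- long_sanding_block: Bystander: black rubber sanding block, 94 (x) x 58 (y) x 33 mm. Origin: centre of the underside.
Mind the look-alikes: they are no part of the job. What is shaped like the plaque_on_bench but pink or turquoise is not meant.

How it is judged:
On the way, in this order (a step that is already met when the one before it is completed fails the run):
1. the lid is open on its stop (value of joint lid above 1.75 rad), for 0.2 s.
2. the sheet lies flat on the lower plaque in the box, let go (x of sheet in the frame of box between -0.01 and 0.01 m and y of sheet in the frame of box between -0.01 and 0.01 m and z of sheet in the frame of box between 0.023 and 0.029 m and angle between sheet's own z axis and vertical below 0.06 rad and contact force between the fingers and sheet below 0.1 N and value of joint lid above 1.75 rad), for 0.2 s.
3. the second plaque lies flat on the sheet (z of plaque_on_bench in the frame of box between 0.029 and 0.036 m and horizontal distance between plaque_on_bench and box below 0.012 m and angle between plaque_on_bench's own z axis and vertical below 0.06 rad), for 0.2 s.
At the end, for the whole second after the job is handed in: Lid open on its stop (over 1.75 rad). In the box, each flat within 0.06 rad, its centre within 12 mm of the box's: first plaque on the floor; sheet on it (underside 23-29 mm above the bench); second plaque on the sheet, motif up (underside 29-36 mm above the bench); all at rest (all of step 3 and value of joint lid above 1.75 rad and horizontal distance between each of plaque_in_box, sheet and box below 0.012 m and z of plaque_in_box in the frame of box below 0.011 m and angle between each of plaque_in_box, sheet's own z axis and vertical below 0.06 rad and z of sheet in the frame of box between 0.023 and 0.029 m and linear speed of each of plaque_on_bench, sheet below 0.02 m/s); the robot touches nothing.
It fails at once if the lid slams (swings faster than 4 rad/s either way) (velocity of joint lid above 4 rad/s or velocity of joint lid below -4 rad/s).
It fails at once if the sheet is dropped (falls faster than 0.5 m/s out of the fingers, a fall of more than about 13 mm) (contact force between the fingers and sheet below 0.02 N and linear speed of sheet above 0.5 m/s).
It fails at once if the second plaque is dropped (falls faster than 0.5 m/s out of the fingers, a fall of more than about 13 mm) (contact force between the fingers and plaque_on_bench below 0.02 N and linear speed of plaque_on_bench above 0.5 m/s).
It fails at once if a bystander is shifted by more than 15 mm (distance of any of jar, offcut, sanding_block, long_sanding_block from where it was at the start of the episode above 0.015 m).
It also fails if it takes over 72 s, if anything falls off the work surface, if the arm or the gripper's body presses on something with over 40 N, if the wrist force passes 120 N, or if a joint passes its speed limit or range.

ROBOT

A 7-joint arm with a two-finger parallel gripper is mounted at the origin on the work surface. World frame = base frame: x ahead of the robot, y to its left, z up, the work surface at z = 0. Lengths are in m, angles in rad, forces in N, time in s.
With the tool pointing down it reaches from about 0.4 to 0.85 m from the base axis. Payload 4.5 kg.
Tool frame: the origin (TCP) lies between the finger pads; the fingertips stand 19 mm ahead of it and the grasp point (between the pads) is the TCP (r.tips_ahead is the distance from the TCP to the fingertips, in m); z points along the fingers, y is the line along which they close (so a half turn about z gives the same grasp; the last joint's range is limited). The gripper opens to 88 mm and grips with 3 to 60 N. Pads are 18 mm wide; open, the fingers measure 123 mm over their backs; the gripper's body (75 mm by 187 mm) begins 45 mm behind the grasp point.
Start: joints at [0.034, 0.689, -0.195, 1.565, 0.157, 0.902, -0.215], TCP at [0.625, 0, 0.258] pointing down, gripper open.
Joint ranges: [-3.01, 3.01], [-0.46, 2.08], [-1.47, 1.51], [0.13, 2.56], [-1, 4.14], [0.04, 2.09], [-2.66, 2.66]. Speed limits (rad/s): [2.57, 2.57, 3.14, 3.14, 3.14, 3.14, 3.14].

INTERFACE

Orientations are given as a unit quaternion [x, y, z, w].
In Python, from plant import r, cams, models gives the robot as it stands. The module is installed in compiled form; this text tells all that it offers.
- The arm moves only by the tool jog_arm, never from a script. Its arguments are lists of equal length, an entry for each row: "turn": the turn, a rotation vector about the tool's x, y, z in rad, a list of three; "translation": the shift along the tool's x, y, z in m, a list of three; "grip": the closure, from 0 (fully open) to 1 (shut). In form: {"turn": [[ax, ay, az], ...], "translation": [[tx, ty, tz], ...], "grip": [grip, ...]}. A call has 1 to 20 rows; each row is the pose to reach, as a shift and turn from the pose commanded when the call began, along the tool's axes at that moment; what a row does not reach only later rows make up. A row lasts 1/8 s, in which the tool goes at most 62.5 mm and 10.7 degrees, less where a joint would pass 70% of its speed; a pose out of reach is approached as far as the arm can. A call with a gripper value outside its range is refused whole. The fingers move at their own pace and stop on an object; "force" is the grip in N (left out, the last holds). Time passes only in rows, so rows that repeat a pose let the fingers close. It gives the time, the measured TCP pose, the force, the opening and the grip force at its end, in the units of the state.
- r.get_state(): the state, without advancing time (a new reading comes with each control period).
- cams.snapshot(name): name is "scene" or "side" or "wrist"; returns the picture (420x560x3 uint8, red, green, blue); there is no depth.
- cams.camera_params(name): a dict with "fx", "fy", "cx", "cy" (pixels), "eye" and "orientation" of the camera in the world. Camera axes: x right, y up, looking along -z (the intrinsics and any distortion apply to the point x, -y, -z); pixel columns grow to the right and rows downward; lengths in m; the calibration is good to about 2 mm. The wrist camera is an equidistant fisheye: a pixel r from the principal point sees the ray r / f radians off the axis. A picture is of the moment at which its call begins: read the wrist's pose just before it. camera_params takes no time and is no camera call; for the wrist camera it gives the pose at the moment of the call.
- r.finish_job(): hands the job in; it is judged then, once.
Trained networks look in the newest picture that a camera, given by its name, has taken for a name from the list of things; names that differ only in an ending like _2 or _b are one class to them, and where a whole thing is asked for, a point or a joint stands for the part that bears it (a point fixed in the world has none). Each returns a list of dicts, best first, with "p" (0 to 1); they miss things now and then, are a little off and sometimes report something else, mostly with a low value. They report only what shows in the picture. A call takes as long as a camera call. They do not tell look-alikes from the thing itself.
- models.find_in(camera, name): "position" ([x, y, z] in m, in world coordinates, good to about 4 mm: the middle of the surface that is visible of it).
- models.masks_of(camera, name): "pixels" (420x560 bool, what is visible of it).
- models.place_of(camera, name): "position" ([x, y, z] in m, in world coordinates, good to about 4 mm: a listed point, or the origin of a listed thing).
The state is a dict: "clock": time; "q": joint angles; "qd": joint speeds; "joint_torque": joint torques, N m; "tool_pos": TCP position; "eef_rot": TCP orientation; "contact_force": force on the tool from outside, world axes, zero at the start; "moment": the same for the moment, N m; "opening": opening from 0.0 (shut) to 1.0 (fully open); "finger_force": force on a finger pad.
Only numpy, scipy, OpenCV 4.12 (cv2) and the standard library are available. Lean on these libraries where they do the work, as an engineer would, in place of code of your own. Each camera call takes 0.05 s, during which the arm holds its last target. There are 200 camera calls.

## Working session

There is one attempt and no reset: what is moved stays moved. The work goes in short steps, Python scripts to look and compute and a tool call to move; the robot and the scene stay as the last step left them, time stands still between calls to the robot, and variables do not carry over. Pictures are saved under pics/ and viewed, at most 10 in all, crops included, and the job is handed in when it is done.

Besides the shell and the picture viewer there is one more tool, called after "Call:" as name(argument=value, ...) on one line, values as JSON. jog_arm: Moves the arm, as the interface text tells. Its arguments: {"type":"object","properties":{"turn":{"type":"array"},"translation":{"type":"array"},"grip":{"type":"array"},"force":{"type":"number"}},"required":["turn","translation","grip"]}

```bash
mkdir -p pics; cat > h.py <<'E'
import numpy as np, cv2
from scipy.spatial.transform import Rotation as R
from plant import r, cams, models
def save(cam,fn):
    im=cams.snapshot(cam); cv2.imwrite('pics/'+fn,im[:,:,::-1]); return im
def unproj(cam,uv,z):
    p=cams.camera_params(cam); uv=np.atleast_2d(uv).astype(float)
    a=(uv[:,0]-p['cx'])/p['fx']; b=(uv[:,1]-p['cy'])/p['fy']
    if cam=='wrist':
        t=np.hypot(a,b)+1e-12; d=np.c_[a/t*np.sin(t),-b/t*np.sin(t),-np.cos(t)]
    else: d=np.c_[a,-b,-np.ones(len(a))]
    d=R.from_quat(p['orientation']).apply(d); e=np.array(p['eye'])
    return e+d*((z-e[2])/d[:,2])[:,None]
def rect(cam,mask,z):
    m=mask.astype(np.uint8); c,_=cv2.findContours(m,cv2.RETR_EXTERNAL,cv2.CHAIN_APPROX_NONE)
    c=max(c,key=cv2.contourArea)[:,0,:]
    P=unproj(cam,c,z)[:,:2]
    (cx,cy),(w,h),a=cv2.minAreaRect((P*1000).astype(np.float32))
    if w<h: w,h=h,w; a+=90
    return round(cx/1000,4),round(cy/1000,4),round(w),round(h),round((a+90)%180-90,1)
E
python3 - <<'E'
from h import *
for c in ['scene','side','wrist']:
    save(c,c+'0.png'); 
    p=cams.camera_params(c); print(c,np.round(p['eye'],3),np.round(p['orientation'],3),p['fx'])
    for n in ['box','lid_knob','lid_hinge','plaque_on_bench','sheet','jar','offcut','sanding_block','long_sanding_block']:
        print(n,[(np.round(d['position'],3).tolist(),round(d['p'],2)) for d in models.place_of(c,n)])
s=r.get_state();print(s['clock'],s['tool_pos'],s['eef_rot'],r.tips_ahead)
a=[cv2.imread(f'pics/{c}0.png') for c in ['scene','side']]
E
```

```text
scene [1.247 0.011 1.288] [0.207 0.211 0.684 0.667] 526.0854142458539
box [([0.518, -0.025, -0.0], 0.87)]
lid_knob [([0.454, -0.032, 0.106], 0.62)]
lid_hinge [([0.598, -0.012, 0.066], 0.74)]
plaque_on_bench [([0.477, -0.268, -0.004], 0.98), ([0.174, -0.324, 0.002], 0.95), ([0.308, -0.155, 0.001], 0.79), ([0.652, -0.183, 0.0], 0.78), ([0.583, -0.459, -0.002], 0.57)]
sheet [([0.446, 0.27, -0.001], 0.56)]
jar [([0.358, 0.193, -0.001], 0.59)]
offcut [([0.532, 0.192, 0.0], 0.65)]
sanding_block [([0.453, -0.158, 0.002], 0.69)]
long_sanding_block [([0.359, -0.336, 0.001], 0.67)]
side [-0.051  1.222  0.88 ] [-0.085  0.487  0.854 -0.163] 545.4513962894843
box [([0.52, -0.023, -0.001], 0.56)]
lid_knob [([0.456, -0.031, 0.1], 0.7)]
lid_hinge [([0.598, -0.006, 0.068], 0.64)]
plaque_on_bench [([0.652, -0.179, 0.001], 0.96), ([0.173, -0.323, 0.001], 0.95), ([0.586, -0.457, 0.002], 0.88), ([0.314, -0.158, 0.003], 0.87), ([0.482, -0.27, -0.005], 0.77)]
sheet [([0.447, 0.274, 0.002], 0.56)]
jar [([0.357, 0.188, -0.001], 0.85), ([0.454, -0.03, 0.101], 0.72)]
offcut [([0.528, 0.196, 0.001], 0.59)]
sanding_block [([0.454, -0.158, 0.002], 0.66)]
long_sanding_block [([0.356, -0.333, -0.001], 0.79)]
wrist [0.626 0.066 0.384] [-0.132 -0.     0.     0.991] 325.19226210127806
box [([0.518, -0.024, 0.002], 0.67), ([0.36, 0.193, -0.001], 0.61)]
lid_knob [([0.454, -0.037, 0.103], 0.68)]
lid_hinge [([0.599, -0.011, 0.068], 0.59)]
plaque_on_bench [([0.481, -0.273, 0.002], 0.93), ([0.598, -0.012, 0.069], 0.35)]
sheet []
jar [([0.356, 0.195, 0.002], 0.93)]
offcut [([0.527, 0.191, -0.001], 0.63)]
sanding_block []
long_sanding_block []
1.5 [6.25034224e-01 3.09342736e-05 2.57748073e-01] [7.07084463e-01 7.07129096e-01 3.86007463e-05 4.03982017e-05] 0.019
```

View pics/scene0.png

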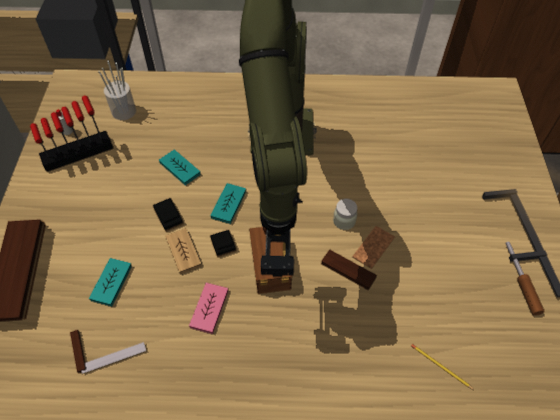

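View pics/wrist0.png

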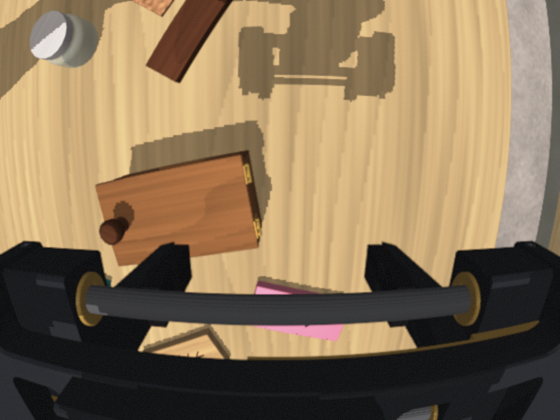

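Scene picture: candidates for the plaque are light wood (184,250), pink (210,307), turquoise (228,203), (179,167) and (111,282). I choose the light wood one, at about (0.48,-0.27). The sheet at (374,247) is partly hidden by the offcut, and the box is under the gripper at (270,262). The wrist picture shows the lid with its knob at (113,231) and hinges at (250,200).

```bash
python3 - <<'E'
from h import *
ims={}
for c in ['scene','side','wrist']:
    ims[c]=cams.snapshot(c)
    for n,z in [('plaque_on_bench',.018),('sheet',.006),('offcut',.02),('lid',.079),('sanding_block',.033),('long_sanding_block',.033)]:
        for d in models.masks_of(c,n):
            m=d['pixels']
            if m.sum()>50: 
                v,u=np.argwhere(m).mean(0); print(c,n,round(d['p'],2),(int(u),int(v)),m.sum(),rect(c,m,z))
a=cv2.resize(ims['scene'][190:330,130:270],(400,400)); b=cv2.resize(ims['scene'][200:310,310:420],(400,400))
cv2.imwrite('pics/crop1.png',np.hstack([a,b])[:,:,::-1]);cv2.imwrite('pics/side0.png',ims['side'][:,:,::-1])
E
```

```text
scene plaque_on_bench 0.88 (179, 167) 791 (0.1854, -0.3169, 149, 72, 46.1)
scene plaque_on_bench 0.83 (110, 282) 1205 (0.5923, -0.451, 137, 73, -14.2)
scene plaque_on_bench 0.69 (208, 308) 1154 (0.6606, -0.1776, 134, 66, -14.2)
scene plaque_on_bench 0.63 (183, 251) 953 (0.4889, -0.2662, 138, 67, 24.8)
scene plaque_on_bench 0.59 (227, 203) 831 (0.3186, -0.1533, 140, 68, -17.6)
scene sheet 0.72 (373, 247) 915 (0.453, 0.2728, 137, 66, -35.4)
scene offcut 0.69 (348, 269) 941 (0.5376, 0.1932, 152, 55, 58.9)
scene lid 0.6 (263, 252) 873 (0.5271, -0.0405, 167, 60, 11.1)
scene sanding_block 0.57 (223, 243) 495 (0.4705, -0.1553, 78, 60, 22.5)
scene long_sanding_block 0.64 (167, 214) 605 (0.3767, -0.3231, 108, 59, 29.7)
side plaque_on_bench 0.89 (228, 189) 394 (0.6501, -0.1682, 141, 86, -13.8)
side plaque_on_bench 0.76 (281, 161) 421 (0.578, -0.4411, 147, 90, -13.2)
side plaque_on_bench 0.69 (385, 200) 594 (0.1705, -0.3098, 144, 90, 42.4)
side plaque_on_bench 0.61 (291, 189) 513 (0.4726, -0.2587, 126, 89, 22.7)
side plaque_on_bench 0.61 (330, 216) 670 (0.3051, -0.1438, 141, 87, -16.3)
side she
[... 190 characters left out ...]
nding_block 0.63 (288, 205) 265 (0.4365, -0.1316, 97, 49, -70.2)
side long_sanding_block 0.89 (330, 187) 454 (0.3507, -0.2996, 107, 102, -60.3)
wrist plaque_on_bench 0.95 (298, 315) 1311 (0.6599, -0.2081, 111, 28, -3.2)
wrist plaque_on_bench 0.9 (192, 345) 1421 (0.4885, -0.2325, 131, 56, 0.2)
wrist sheet 0.6 (155, 5) 394 (0.4712, 0.2192, 57, 22, -9.6)
wrist offcut 0.76 (185, 36) 3518 (0.5234, 0.1765, 115, 52, 58.2)
wrist lid 0.61 (186, 36) 3448 (0.5399, 0.1584, 96, 44, 58.7)
wrist lid 0.56 (178, 210) 12821 (0.5138, -0.0235, 176, 96, 9.1)
wrist long_sanding_block 0.55 (63, 39) 3075 (0.3542, 0.1928, 126, 69, -22.1)
wrist long_sanding_block 0.44 (179, 210) 13144 (0.4978, -0.0368, 206, 113, 8.8)
```

View pics/crop1.png

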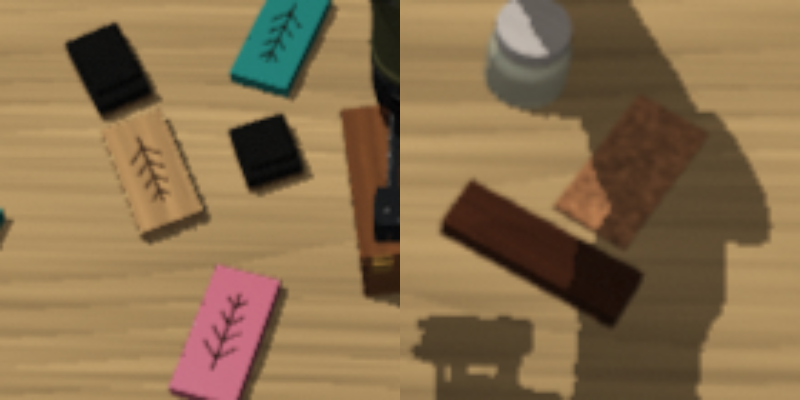

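View pics/side0.png

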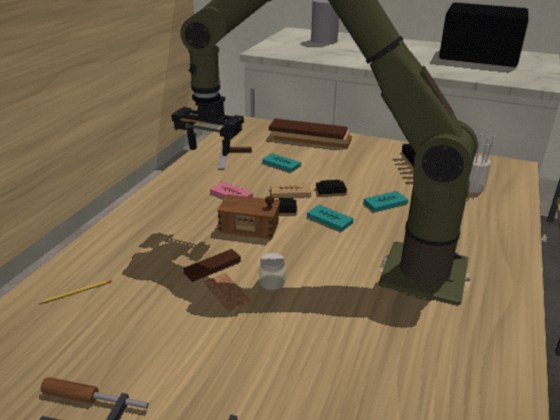

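The crop shows the light wood plaque with its motif at crop (155,170), with the long sanding block at its end. The sheet is clear at crop (630,170), and the jar is close to it. First I go above the knob.

Call:
jog_arm(turn=[[0, 0, -0.18], [0, 0, -0.36], [0, 0, -0.54], [0, 0, -0.72], [0, 0, -0.9], [0, 0, -1.08], [0, 0, -1.26], [0, 0, -1.44], [0, 0, -1.62], [0, 0, -1.733], [0, 0, -1.733]], translation=[[-0.004, -0.02, 0], [-0.008, -0.04, 0], [-0.012, -0.06, 0], [-0.016, -0.08, 0], [-0.02, -0.1, 0], [-0.024, -0.12, 0], [-0.028, -0.14, 0], [-0.032, -0.16, 0], [-0.034, -0.169, 0.02], [-0.034, -0.169, 0.04], [-0.034, -0.169, 0.04]], grip=[0, 0, 0, 0, 0, 0, 0, 0, 0, 0, 0], force=12)

```text
clock: 3.92
tool_pos: [0.4553, -0.0343, 0.217]
eef_rot: [-0.08, 0.997, 0.0, -0.001]
contact_force: [-0.1, 0.3, 0.1]
opening: 0.998
finger_force: 0.0
```

```bash
python3 - <<'E'
from h import *
s=r.get_state();print(s['clock'],s['tool_pos'],s['q'])
print(R.from_quat(s['eef_rot']).as_matrix().round(3))
save('wrist','w1.png')
for n in ['lid_knob','lid_hinge','box']: print(n,[(np.round(d['position'],4),round(d['p'],2)) for d in models.place_of('wrist',n)])
for n in ['lid_knob']:
  for d in models.masks_of('wrist',n):
    v,u=np.argwhere(d['pixels']).mean(0); print(u,v,d['pixels'].sum(),d['p'],unproj('wrist',[[u,v]],.104))
E
```

```text
3.925 [ 0.45534361 -0.03426606  0.21698959] [ 0.39341968  0.6102538  -0.65705031  2.08467085  0.61710861  0.64851978
  1.04587041]
[[-0.987 -0.16  -0.002]
 [-0.16   0.987  0.   ]
 [ 0.002  0.001 -1.   ]]
lid_knob [(array([ 0.4548, -0.0329,  0.1046]), 0.86)]
lid_hinge [(array([ 0.5966, -0.0094,  0.0703]), 0.74)]
box [(array([ 0.5189, -0.0264,  0.0031]), 0.69), (array([ 0.5981, -0.0121,  0.0657]), 0.61)]
278.6453910813506 245.92798119390227 14038 0.88 [[ 0.48672841 -0.02878964  0.104     ]]
```

View pics/w1.png

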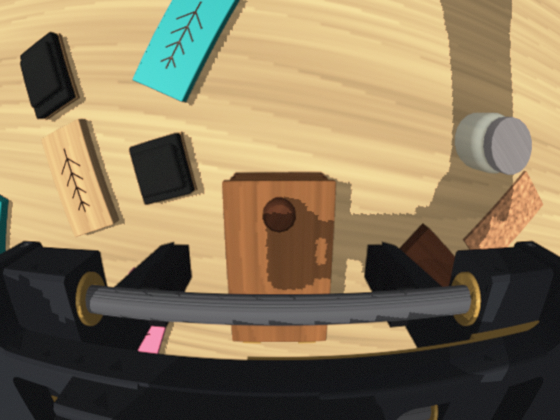

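The wrist view shows the knob head at (279,214), centred between the fingers and in line with the lid. I descend and pinch it.

Call:
jog_arm(turn=[[0, 0, 0], [0, 0, 0], [0, 0, 0], [0, 0, 0], [0, 0, 0], [0, 0, 0], [0, 0, 0], [0, 0, 0], [0, 0, 0], [0, 0, 0]], translation=[[0, 0.001, 0.03], [0, 0.001, 0.07], [0, 0.001, 0.1], [0, 0.001, 0.112], [0, 0.001, 0.112], [0, 0.001, 0.112], [0, 0.001, 0.112], [0, 0.001, 0.112], [0, 0.001, 0.112], [0, 0.001, 0.112]], grip=[0.3, 0.3, 0.3, 0.3, 1, 1, 1, 1, 1, 1], force=12)

```text
clock: 5.42
tool_pos: [0.4562, -0.0332, 0.1061]
eef_rot: [-0.081, 0.997, -0.0, 0.0]
contact_force: [-0.6, -0.8, 6.1]
opening: 0.276
finger_force: 11.7
```

```bash
python3 - <<'E'
import numpy as np
L,H=.142,.034
for t in np.linspace(0,1.83,21)[1:]:
    # along box -x (tool +x) and up
    X=L*np.cos(t)-H*np.sin(t); Z=L*np.sin(t)+H*np.cos(t)
    print([round(X-L,3),0,round(-(Z-H),3)],end=',')
E
```

```text
[np.float64(-0.004), 0, np.float64(-0.013)],[np.float64(-0.009), 0, np.float64(-0.025)],[np.float64(-0.015), 0, np.float64(-0.037)],[np.float64(-0.022), 0, np.float64(-0.049)],[np.float64(-0.03), 0, np.float64(-0.059)],[np.float64(-0.039), 0, np.float64(-0.069)],[np.float64(-0.048), 0, np.float64(-0.078)],[np.float64(-0.059), 0, np.float64(-0.086)],[np.float64(-0.07), 0, np.float64(-0.093)],[np.float64(-0.082), 0, np.float64(-0.099)],[np.float64(-0.095), 0, np.float64(-0.104)],[np.float64(-0.108), 0, np.float64(-0.108)],[np.float64(-0.121), 0, np.float64(-0.11)],[np.float64(-0.134), 0, np.float64(-0.112)],[np.float64(-0.147), 0, np.float64(-0.112)],[np.float64(-0.161), 0, np.float64(-0.111)],[np.float64(-0.174), 0, np.float64(-0.109)],[np.float64(-0.187), 0, np.float64(-0.105)],[np.float64(-0.199), 0, np.float64(-0.1)],[np.float64(-0.211), 0, np.float64(-0.095)],
```

Call:
jog_arm(turn=[[0, 0, 0], [0, 0, 0], [0, 0, 0], [0, 0, 0], [0, 0, 0], [0, 0, 0], [0, 0, 0], [0, 0, 0], [0, 0, 0], [0, 0, 0]], translation=[[-0.004, 0, -0.013], [-0.009, 0, -0.025], [-0.015, 0, -0.037], [-0.022, 0, -0.049], [-0.03, 0, -0.059], [-0.039, 0, -0.069], [-0.048, 0, -0.078], [-0.059, 0, -0.086], [-0.07, 0, -0.093], [-0.082, 0, -0.099]], grip=[1, 1, 1, 1, 1, 1, 1, 1, 1, 1])

```text
clock: 6.68
tool_pos: [0.5368, -0.0199, 0.2045]
eef_rot: [-0.081, 0.997, -0.0, -0.001]
contact_force: [2.7, -0.3, -5.6]
opening: 0.273
finger_force: 12.3
```

Call:
jog_arm(turn=[[0, 0, 0], [0, 0, 0], [0, 0, 0], [0, 0, 0], [0, 0, 0], [0, 0, 0], [0, 0, 0], [0, 0, 0], [0, 0, 0], [0, 0, 0], [0, 0, 0]], translation=[[-0.013, 0, -0.005], [-0.026, 0, -0.009], [-0.039, 0, -0.011], [-0.052, 0, -0.013], [-0.065, 0, -0.013], [-0.079, 0, -0.012], [-0.092, 0, -0.01], [-0.105, 0, -0.006], [-0.117, 0, -0.001], [-0.127, 0, 0.003], [-0.127, 0, 0.003]], grip=[1, 1, 1, 1, 1, 1, 1, 1, 1, 1, 1])

```text
clock: 8.05
tool_pos: [0.6615, 0.0007, 0.2004]
eef_rot: [-0.081, 0.997, -0.0, -0.001]
contact_force: [-1.1, -0.2, -5.1]
opening: 0.271
finger_force: 12.3
```

```bash
python3 - <<'E'
from h import *
save('side','s2.png')
for n in ['lid_knob','lid_hinge']: print(n,[(np.round(d['position'],4),round(d['p'],2)) for d in models.place_of('side',n)])
im=cv2.imread('pics/s2.png')[100:300,140:360]; cv2.imwrite('pics/s2c.png',cv2.resize(im,None,fx=2.6,fy=2.6))
E
```

```text
lid_knob [(array([0.6623, 0.0035, 0.2001]), 0.83), (array([ 0.5156, -0.0243,  0.007 ]), 0.35)]
lid_hinge [(array([ 0.5989, -0.0071,  0.0697]), 0.57), (array([ 0.5178, -0.0209,  0.001 ]), 0.48), (array([0.5269, 0.1931, 0.0016]), 0.32)]
```

View pics/s2c.png

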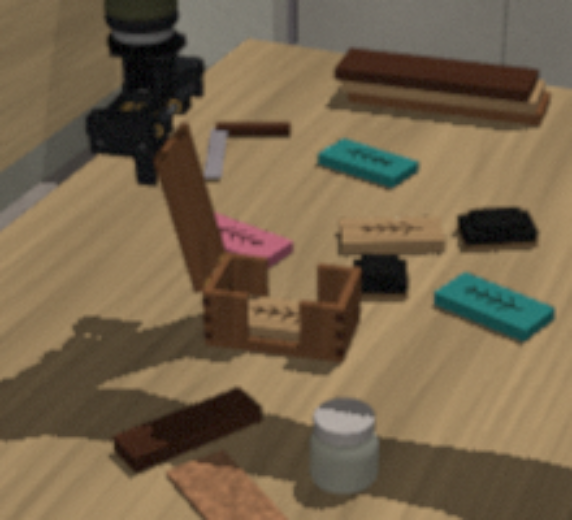

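The side crop shows the lid leaning back at crop (185,210), held at about 1.79 rad. I release it, rise, and travel over to the sheet.

Call:
jog_arm(turn=[[0, 0, 0], [0, 0, 0], [0, 0, 0], [0, 0, 0], [0, 0, 0], [0, 0, 0], [0, 0, 0], [0, 0, 0.1], [0, 0, 0.27], [0, 0, 0.44], [0, 0, 0.61], [0, 0, 0.764], [0, 0, 0.764], [0, 0, 0.764], [0, 0, 0.764]], translation=[[0, 0, 0], [0, 0, 0], [0, 0, 0], [0, 0, 0], [-0.01, 0, -0.03], [-0.015, 0, -0.07], [-0.015, 0, -0.1], [0, 0.03, -0.1], [0.03, 0.08, -0.1], [0.07, 0.13, -0.1], [0.11, 0.19, -0.1], [0.14, 0.24, -0.08], [0.151, 0.267, -0.03], [0.151, 0.267, 0.0], [0.151, 0.267, 0.0]], grip=[0, 0, 0, 0, 0, 0, 0, 0, 0, 0, 0, 0, 0, 0, 0])

```text
clock: 10.07
tool_pos: [0.4686, 0.2396, 0.2003]
eef_rot: [0.296, 0.955, -0.002, -0.001]
contact_force: [-0.2, 0.2, -0.6]
opening: 1.002
finger_force: 0.0
```

```bash
python3 - <<'E'
from h import *
s=r.get_state();print(s['clock'],s['tool_pos'],s['q'])
M=R.from_quat(s['eef_rot']).as_matrix();print(M.round(3))
save('wrist','w3.png')
for n in ['sheet','jar','box','offcut']: print(n,[(np.round(d['position'],4),round(d['p'],2)) for d in models.place_of('wrist',n)])
for d in models.masks_of('wrist','sheet'):
    if d['pixels'].sum()>300: print(d['pixels'].sum(),d['p'],rect('wrist',d['pixels'],.006))
cams.snapshot('side')
print([(np.round(d['position'],4),round(d['p'],2)) for d in models.place_of('side','lid_knob')])
E
```

```text
10.075 [0.46864059 0.23956755 0.20027128] [-0.29499674  0.67206731 -0.43432865  1.90990661  0.44179457  0.65905778
 -0.0314859 ]
[[-0.825  0.565 -0.003]
 [ 0.565  0.825 -0.002]
 [ 0.002 -0.004 -1.   ]]
sheet [(array([ 0.4478,  0.2697, -0.0015]), 0.97)]
jar [(array([0.3566, 0.1919, 0.0029]), 0.92)]
box []
offcut [(array([0.5273, 0.191 , 0.0012]), 0.97)]
8234 0.87 (0.4532, 0.2714, 131, 65, -35.2)
[(array([0.6663, 0.0073, 0.1964]), 0.75), (array([ 0.3562,  0.1884, -0.0011]), 0.4)]
```

View pics/w3.png

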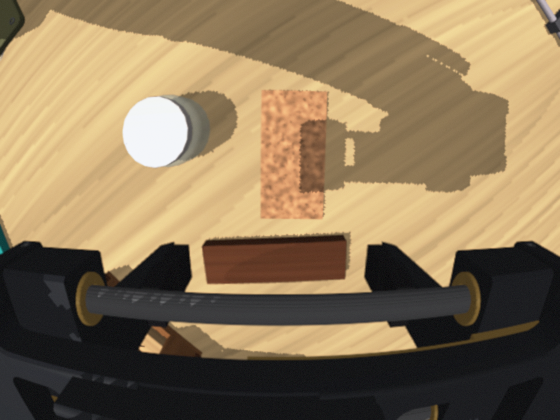

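The wrist view shows the sheet at (293,153), the jar at (155,131) and the offcut at (275,260). The lid knob at (0.666, 0.007, 0.196) means the lid is on its stop. At sheet centre the gripper body would hit the jar, so I first grip the far end and drag the sheet clear.

Call:
jog_arm(turn=[[0, 0, 0.01], [0, 0, 0.01], [0, 0, 0.01], [0, 0, 0.01], [0, 0, 0.01], [0, 0, 0.01], [0, 0, 0.01], [0, 0, 0.01], [0, 0, 0.01], [0, 0, 0.01], [0, 0, 0.01]], translation=[[-0.012, 0.017, 0.04], [-0.012, 0.017, 0.09], [-0.012, 0.017, 0.13], [-0.012, 0.017, 0.155], [-0.012, 0.017, 0.17], [-0.012, 0.017, 0.178], [-0.012, 0.017, 0.179], [-0.012, 0.017, 0.179], [-0.012, 0.017, 0.179], [-0.012, 0.017, 0.179], [-0.012, 0.017, 0.179]], grip=[0, 0, 0, 0, 0, 0, 0, 1, 1, 1, 1], force=10)

```text
clock: 11.85
tool_pos: [0.4898, 0.247, 0.0232]
eef_rot: [0.301, 0.954, 0.0, 0.0]
contact_force: [-1.1, -0.6, 4.8]
opening: 0.72
finger_force: 9.9
```

Call:
jog_arm(turn=[[0, 0, 0], [0, 0, 0], [0, 0, 0], [0, 0, 0], [0, 0, 0], [0, 0, 0], [0, 0, 0], [0, 0, 0], [0, 0, 0], [0, 0, 0], [0, 0, 0], [0, 0, 0]], translation=[[0.006, 0.009, 0], [0.012, 0.018, 0], [0.019, 0.028, 0], [0.025, 0.037, 0], [0.025, 0.037, 0], [0.025, 0.037, 0], [0.025, 0.037, 0], [0.025, 0.037, -0.006], [0.04, 0.037, -0.006], [0.055, 0.037, -0.006], [0.067, 0.037, -0.006], [0.067, 0.037, -0.006]], grip=[1, 1, 1, 1, 1, 0, 0, 0, 0, 0, 0, 0])

```text
clock: 13.35
tool_pos: [0.4543, 0.3173, 0.0287]
eef_rot: [0.3, 0.954, 0.0, -0.0]
contact_force: [-0.2, 1.1, 0.5]
opening: 1.001
finger_force: 0.0
```

```bash
python3 - <<'E'
from h import *
s=r.get_state();print(s['clock'],s['tool_pos'],s['contact_force'])
M=R.from_quat(s['eef_rot']).as_matrix();print(M.round(3))
for c in ['side','scene']:
  save(c,c+'4.png')
  print([(np.round(d['position'],4),round(d['p'],2)) for d in models.place_of(c,'sheet')])
  for d in models.masks_of(c,'sheet'):
    if d['pixels'].sum()>300: print(d['pixels'].sum(),d['p'],rect(c,d['pixels'],.006))
im=cv2.imread('pics/side4.png')[200:380,140:340]; cv2.imwrite('pics/s4c.png',cv2.resize(im,None,fx=3,fy=3))
E
```

```text
13.35 [0.45429599 0.3173056  0.02874782] [-0.18269539  1.08295817  0.45241313]
[[-0.82   0.572 -0.001]
 [ 0.572  0.82   0.   ]
 [ 0.001 -0.    -1.   ]]
[(array([ 4.445e-01,  3.189e-01, -4.000e-04]), 0.97)]
949 0.57 (0.448, 0.3231, 135, 66, -32.3)
[(array([0.4512, 0.3193, 0.0022]), 0.79)]
617 0.9 (0.4743, 0.3086, 87, 64, -33.5)
```

View pics/s4c.png

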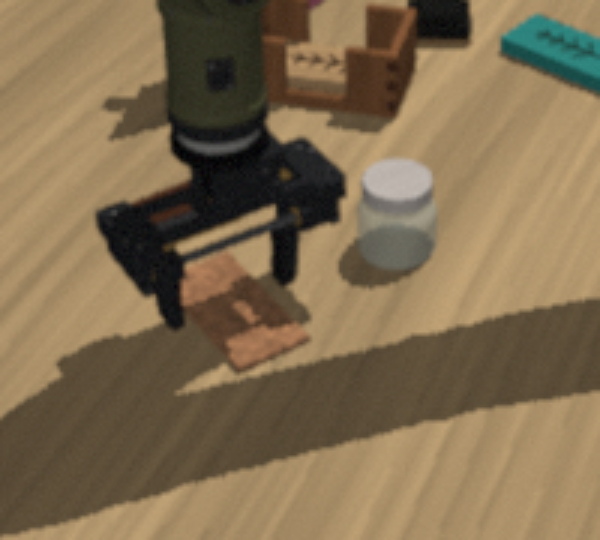

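The crop shows the sheet between the open fingers near crop (245,310), and the jar is untouched and clear. I re-grip near the centre and lift.

Call:
jog_arm(turn=[[0, 0, 0], [0, 0, 0], [0, 0, 0], [0, 0, 0], [0, 0, 0], [0, 0, 0], [0, 0, 0], [0, 0, 0], [0, 0, 0], [0, 0, 0], [0, 0, 0], [0, 0, 0]], translation=[[0.0045, 0, 0.004], [0.0045, 0, 0.0078], [0.0045, 0, 0.0078], [0.0045, 0, 0.0078], [0.0045, 0, 0.0078], [0.0045, 0, 0.0078], [0.0045, 0, 0.0078], [0.0045, 0, 0], [0.0045, 0, -0.02], [0.0045, 0, -0.06], [0.0045, 0, -0.11], [0.0045, 0, -0.11]], grip=[0, 0, 0, 1, 1, 1, 1, 1, 1, 1, 1, 1], force=15)

```text
clock: 15.15
tool_pos: [0.4539, 0.32, 0.1425]
eef_rot: [0.301, 0.953, 0.003, 0.002]
contact_force: [-0.2, 0.9, -1.3]
opening: 0.727
finger_force: 14.9
```

```bash
python3 - <<'E'
from h import *
s=r.get_state();print(s['clock'],s['tool_pos'],s['eef_rot'],s['opening'],s['finger_force'])
M=R.from_quat(s['eef_rot']).as_matrix()
d=np.array([.519,-.025,.17])-s['tool_pos']; print('to box hover, tool',(M.T@d).round(4))
save('side','s5.png')
for d in models.masks_of('side','sheet'):
    if d['pixels'].sum()>300: print(d['pixels'].sum(),d['p'],rect('side',d['pixels'],s['tool_pos'][2]-.013))
im=cv2.imread('pics/s5.png')[150:330,140:340]; cv2.imwrite('pics/s5c.png',cv2.resize(im,None,fx=3,fy=3))
E
```

```text
15.15 [0.45391825 0.31998683 0.14245461] [0.30138491 0.95349519 0.00324744 0.00187402] 0.7270340558653082 14.920341074466705
to box hover, tool [-0.2516 -0.2447 -0.0289]
930 0.59 (0.4476, 0.3282, 140, 70, -32.4)
```

View pics/s5c.png

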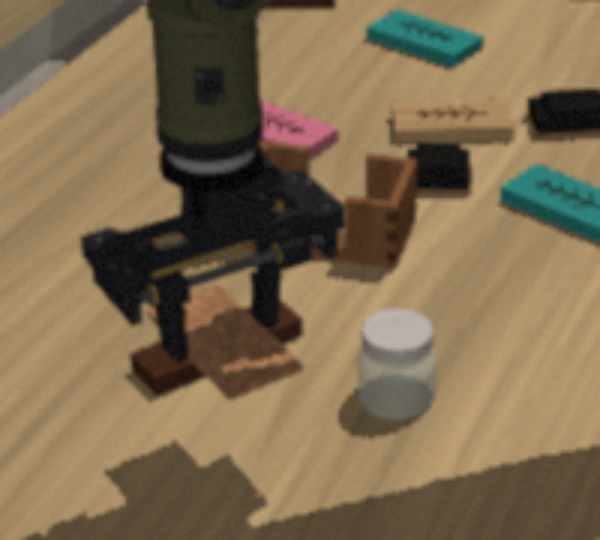

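The crop shows the sheet held level under the fingers at crop (240,340). I measure its front edge in the wrist camera and get the move to the box.

```bash
python3 - <<'E'
from h import *
s=r.get_state()
M=R.from_quat(s['eef_rot']).as_matrix()
im=save('wrist','w5.png')
for d in models.masks_of('wrist','sheet'):
    m=d['pixels']
    if m.sum()<300: continue
    c,_=cv2.findContours(m.astype(np.uint8),cv2.RETR_EXTERNAL,cv2.CHAIN_APPROX_NONE)
    c=max(c,key=cv2.contourArea)[:,0,:]
    # iterate on height of top face: tcp - 0.0135
    P=(unproj('wrist',c,s['tool_pos'][2]-.0135)-s['tool_pos'])@M
    print(m.sum(),d['p'],'tool x',P[:,0].min().round(4),np.percentile(P[:,0],95).round(4),P[:,0].max().round(4),'y',P[:,1].min().round(4),P[:,1].max().round(4))
E
```

```text
27632 0.92 tool x -0.0148 0.0676 0.068 y -0.0343 0.0317
```

View pics/w5.png

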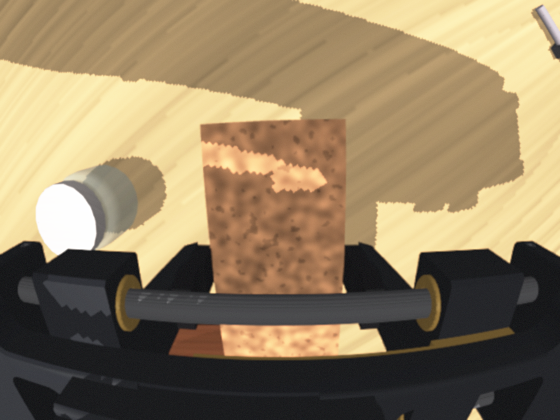

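The sheet is centred to about 3 mm in the grip (front edge at row 122, columns 202–345). Travel to hover over the box.

Call:
jog_arm(turn=[[0, 0, -0.05], [0, 0, -0.15], [0, 0, -0.28], [0, 0, -0.42], [0, 0, -0.56], [0, 0, -0.68], [0, 0, -0.76], [0, 0, -0.773], [0, 0, -0.773], [0, 0, -0.773], [0, 0, -0.773]], translation=[[0, 0, -0.04], [-0.03, -0.03, -0.06], [-0.065, -0.063, -0.06], [-0.11, -0.105, -0.06], [-0.155, -0.148, -0.06], [-0.195, -0.186, -0.06], [-0.23, -0.22, -0.05], [-0.25, -0.238, -0.03], [-0.253, -0.242, -0.01], [-0.253, -0.242, 0], [-0.253, -0.242, 0]], grip=[1, 1, 1, 1, 1, 1, 1, 1, 1, 1, 1])

```text
clock: 16.73
tool_pos: [0.5196, -0.0241, 0.1377]
eef_rot: [-0.081, 0.997, 0.0, -0.001]
contact_force: [0.1, 0.4, -0.7]
opening: 0.723
finger_force: 14.9
```

```bash
cat > chk.py <<'E'
from h import *
import sys
n,dz=sys.argv[1],float(sys.argv[2])
s=r.get_state(); M=R.from_quat(s['eef_rot']).as_matrix()
print(s['clock'],s['tool_pos'].round(4) if hasattr(s['tool_pos'],'round') else s['tool_pos'],s['opening'],s['finger_force'],s['contact_force'])
print(M.round(3).tolist())
cams.snapshot('wrist')
for k in ['box','plaque_in_box','lid_hinge','lid_knob']: print(k,[(np.round(d['position'],4),round(d['p'],2)) for d in models.place_of('wrist',k)])
for d in models.masks_of('wrist',n):
    m=d['pixels']
    if m.sum()<300: continue
    c,_=cv2.findContours(m.astype(np.uint8),cv2.RETR_EXTERNAL,cv2.CHAIN_APPROX_NONE)
    c=max(c,key=cv2.contourArea)[:,0,:]
    P=(unproj('wrist',c,s['tool_pos'][2]+dz)-s['tool_pos'])@M
    e=P[P[:,0]>P[:,0].max()-.008]; 
    print(m.sum(),round(d['p'],2),'front',P[:,0].max().round(4),'y',P[:,1].min().round(4),P[:,1].max().round(4),'edge yaw deg',np.degrees(np.polyfit(*e[np.abs(e[:,1])<.027][:,[1,0]].T,1)[0]).round(2))
E
python3 chk.py sheet -.0135
```

```text
16.725 [ 0.5196 -0.0241  0.1377] 0.7225767343392583 14.920451045036316 [ 0.05927822  0.41918526 -0.72745315]
[[-0.987, -0.162, -0.002], [-0.162, 0.987, 0.001], [0.002, 0.001, -1.0]]
box []
plaque_in_box [(array([0.3582, 0.1947, 0.0014]), 0.18)]
lid_hinge []
lid_knob []
27803 0.87 front 0.067 y -0.0352 0.0311 edge yaw deg 1.82
```

Call:
jog_arm(turn=[[0, 0, 0.02], [0, 0, 0.02], [0, 0, 0.02], [0, 0, 0.02], [0, 0, 0.02], [0, 0, 0.02], [0, 0, 0.02], [0, 0, 0.02], [0, 0, 0.02], [0, 0, 0.02]], translation=[[-0.001, 0.002, 0], [-0.001, 0.002, 0.02], [-0.001, 0.002, 0.035], [-0.001, 0.002, 0.047], [-0.001, 0.002, 0.057], [-0.001, 0.002, 0.067], [-0.001, 0.002, 0.076], [-0.001, 0.002, 0.083], [-0.001, 0.002, 0.086], [-0.001, 0.002, 0.086]], grip=[1, 1, 1, 1, 1, 1, 1, 1, 1, 1])

```text
clock: 18.27
tool_pos: [0.521, -0.0228, 0.0526]
eef_rot: [-0.071, 0.998, -0.0, -0.0]
contact_force: [0.4, 0.1, -0.6]
opening: 0.725
finger_force: 14.9
```

Call:
jog_arm(turn=[[0, 0, 0], [0, 0, 0], [0, 0, 0]], translation=[[0, 0, 0.002], [0, 0, 0.004], [0, 0, 0.005]], grip=[1, 1, 1])

```text
clock: 18.65
tool_pos: [0.521, -0.0228, 0.0477]
eef_rot: [-0.071, 0.998, 0.0, 0.0]
contact_force: [-0.9, 0.6, -0.7]
opening: 0.72
finger_force: 14.9
```

Call:
jog_arm(turn=[[0, 0, 0], [0, 0, 0]], translation=[[0, 0, 0.001], [0, 0, 0.0015]], grip=[1, 1])

```text
clock: 18.9
tool_pos: [0.5211, -0.0228, 0.0469]
eef_rot: [-0.071, 0.998, -0.0, 0.0]
contact_force: [-2.0, 0.3, 11.0]
opening: 0.723
finger_force: 14.9
```

Call:
jog_arm(turn=[[0, 0, 0], [0, 0, 0], [0, 0, 0], [0, 0, 0], [0, 0, 0], [0, 0, 0], [0, 0, 0], [0, 0, 0], [0, 0, 0], [0, 0, 0]], translation=[[0, 0, -0.001], [0, 0, -0.001], [0, 0, -0.001], [0, 0, -0.001], [0, 0, -0.02], [0, 0, -0.06], [0, 0, -0.12], [0, 0, -0.17], [0.09, 0, -0.19], [0.09, 0, -0.19]], grip=[0, 0, 0, 0, 0, 0, 0, 0, 0, 0])

```text
clock: 20.15
tool_pos: [0.4292, -0.0363, 0.237]
eef_rot: [-0.071, 0.998, -0.001, -0.0]
contact_force: [0.4, -0.1, -0.7]
opening: 1.003
finger_force: 0.0
```

```bash
cat > chk2.py <<'E'
from h import *
import sys
n,z=sys.argv[1],float(sys.argv[2])
s=r.get_state(); M=R.from_quat(s['eef_rot']).as_matrix()
print(s['clock'],s['tool_pos'].round(4),s['opening']); print(M.round(3).tolist())
B=np.array([.5188,-.0246]);y=np.radians(9.25);ex=np.array([np.cos(y),np.sin(y)]);ey=np.array([-ex[1],ex[0]])
for c in sys.argv[3:]:
  im=cams.snapshot(c)
  for k in [n,'box']: print(c,k,[(np.round(d['position'],4),np.round([(d['position'][:2]-B)@ex,(d['position'][:2]-B)@ey],4),round(d['p'],2)) for d in models.place_of(c,k)])
  for d in models.masks_of(c,n):
    if d['pixels'].sum()>300:
      q=rect(c,d['pixels'],z); mm=d['pixels']; print(d['pixels'].sum(),round(d['p'],2),q,'rgb',im[mm].mean(0).round(),'box frame',np.round([(q[:2]-B)@ex,(q[:2]-B)@ey],4))
E
python3 chk2.py sheet .032 wrist scene
python3 - <<'E'
from h import *
cams.snapshot('side')
for k in ['lid_knob','jar','sanding_block']: print(k,[(np.round(d['position'],3),round(d['p'],2)) for d in models.place_of('side',k)])
E
```

```text
20.15 [ 0.4292 -0.0363  0.237 ] 1.0026868878067252
[[-0.99, -0.141, -0.001], [-0.141, 0.99, -0.002], [0.001, -0.002, -1.0]]
wrist sheet [(array([ 0.5164, -0.0264,  0.0234]), array([-0.0027, -0.0014]), 0.58)]
wrist box []
scene sheet [(array([ 0.5159, -0.0247,  0.0269]), array([-0.0029,  0.0004]), 0.58)]
scene box [(array([ 0.5178, -0.0276,  0.0006]), array([-0.0015, -0.0028]), 0.7)]
730 0.64 (0.5613, -0.0036, 110, 61, -87.3) rgb [54. 32. 18.] box frame [0.0453 0.0139]
541 0.6 (0.4965, -0.0267, 77, 64, 9.4) rgb [136.  91.  58.] box frame [-0.0223  0.0015]
641 0.19 (0.3761, -0.3234, 113, 61, 31.0) rgb [24. 21. 17.] box frame [-0.1889 -0.272 ]
lid_knob [(array([0.666, 0.005, 0.196]), 0.8)]
jar [(array([ 0.356,  0.188, -0.002]), 0.88)]
sanding_block []
```

Sheet sits in the box within 3 mm, and the lid is still on its stop. Next, the light wood plaque.

Call:
jog_arm(turn=[[0, 0, -0.05], [0, 0, -0.13], [0, 0, -0.21], [0, 0, -0.286], [0, 0, -0.286], [0, 0, -0.286], [0, 0, -0.286]], translation=[[-0.01, -0.04, 0], [-0.02, -0.09, 0], [-0.03, -0.14, 0], [-0.04, -0.19, 0.01], [-0.05, -0.227, 0.03], [-0.05, -0.227, 0.037], [-0.05, -0.227, 0.037]], grip=[0, 0, 0, 0, 0, 0, 0])

```text
clock: 21.62
tool_pos: [0.5129, -0.252, 0.1987]
eef_rot: [-0.213, 0.977, 0.001, -0.0]
contact_force: [0.7, 0.1, 0.0]
opening: 0.996
finger_force: 0.0
```

```bash
python3 chk2.py plaque_on_bench .018 wrist; python3 - <<'E'
from h import *
print(r.get_state()['q'])
for k in ['sanding_block','long_sanding_block']: print(k,[(np.round(d['position'],3),round(d['p'],2)) for d in models.place_of('wrist',k)])
E
```

```text
21.625 [ 0.5129 -0.252   0.1987] 0.9959441784209424
[[-0.91, -0.415, -0.001], [-0.415, 0.91, 0.002], [0.0, 0.002, -1.0]]
wrist plaque_on_bench [(array([ 6.532e-01, -1.822e-01,  4.000e-04]), array([ 0.1073, -0.1772]), 0.96), (array([ 0.3061, -0.1548,  0.001 ]), array([-0.2309, -0.0943]), 0.74), (array([ 0.4823, -0.2712,  0.0011]), array([-0.0757, -0.2375]), 0.65), (array([ 0.5814, -0.4549, -0.0031]), array([-0.0074, -0.4348]), 0.61)]
wrist box [(array([ 0.5202, -0.0273,  0.001 ]), array([ 0.0009, -0.0029]), 0.72)]
5866 0.89 (0.5844, -0.4543, 136, 69, -14.0) rgb [ 47. 155. 150.] box frame [-0.0043 -0.4347]
2904 0.89 (0.6808, -0.1824, 102, 50, -65.3) rgb [196. 112. 135.] box frame [ 0.1345 -0.1818]
6778 0.79 (0.314, -0.1593, 136, 68, -17.8) rgb [ 46. 155. 148.] box frame [-0.2238 -0.1   ]
8919 0.78 (0.4821, -0.273, 130, 64, 25.5) rgb [212. 170. 117.] box frame [-0.0762 -0.2393]
[ 0.82465341  0.80551782 -0.80467194  1.76905339  0.73051923  0.89256291
  1.68949265]
sanding_block [(array([ 0.454, -0.159, -0.002]), 0.72)]
long_sanding_block [(array([ 0.36 , -0.328, -0.001]), 0.91)]
```

The wood-coloured candidate (RGB 212,170,117) is confirmed at (0.482,-0.2725), yaw 25.5°.

Call:
jog_arm(turn=[[0, 0, -0.017], [0, 0, -0.017], [0, 0, -0.017], [0, 0, -0.017], [0, 0, -0.017], [0, 0, -0.017], [0, 0, -0.017], [0, 0, -0.017], [0, 0, -0.017], [0, 0, -0.017], [0, 0, -0.017], [0, 0, -0.017], [0, 0, -0.017], [0, 0, -0.017], [0, 0, -0.017], [0, 0, -0.017], [0, 0, -0.017]], translation=[[0.02, -0.004, 0.03], [0.0365, -0.006, 0.07], [0.0365, -0.006, 0.11], [0.0365, -0.006, 0.145], [0.0365, -0.006, 0.165], [0.0365, -0.006, 0.175], [0.0365, -0.006, 0.176], [0.0365, -0.006, 0.176], [0.0365, -0.006, 0.176], [0.0365, -0.006, 0.176], [0.0365, -0.006, 0.176], [0.0365, -0.006, 0.17], [0.0365, -0.006, 0.14], [0.0365, -0.006, 0.1], [0.0365, -0.006, 0.06], [0.0365, -0.006, 0.03], [0.0365, -0.006, 0.03]], grip=[0, 0, 0, 0, 0, 0, 0, 1, 1, 1, 1, 1, 1, 1, 1, 1, 1], force=25)

```text
clock: 24.05
tool_pos: [0.4838, -0.2742, 0.1713]
eef_rot: [-0.22, 0.975, -0.001, 0.002]
contact_force: [0.9, 0.9, -1.4]
opening: 0.726
finger_force: 25.0
```

```bash
python3 chk.py plaque_on_bench -.004 | grep -v -e hinge -e knob
```

```text
24.05 [ 0.4838 -0.2742  0.1713] 0.7256052626849512 24.999801814556122 [ 0.86934707  0.91121569 -1.44164756]
[[-0.903, -0.429, 0.004], [-0.429, 0.903, -0.002], [-0.003, -0.003, -1.0]]
box []
plaque_in_box []Traceback (most recent call last):
  File "chk.py", line 16, in <module>
    print(m.sum(),round(d['p'],2),'front',P[:,0].max().round(4),'y',P[:,1].min().round(4),P[:,1].max().round(4),'edge yaw deg',np.degrees(np.polyfit(*e[np.abs(e[:,1])<.027][:,[1,0]].T,1)[0]).round(2))
                                                                                                                                          ~~~~~~~~~~^^^^^^^^^^^^^^^^^^^^^^^^^^^^^^^^^^^^^^
    raise TypeError("expected non-empty vector for x")
TypeError: expected non-empty vector for x
```

Call:
jog_arm(turn=[[0, 0, 0.02], [0, 0, 0.08], [0, 0, 0.15], [0, 0, 0.22], [0, 0, 0.282], [0, 0, 0.282], [0, 0, 0.282], [0, 0, 0.282], [0, 0, 0.282], [0, 0, 0.282]], translation=[[-0.015, 0.02, -0.01], [-0.035, 0.05, -0.01], [-0.06, 0.09, -0.01], [-0.085, 0.13, -0.01], [-0.11, 0.17, -0.01], [-0.13, 0.2, 0], [-0.139, 0.21, 0.01], [-0.139, 0.21, 0.02], [-0.139, 0.21, 0.02], [-0.139, 0.21, 0.02]], grip=[1, 1, 1, 1, 1, 1, 1, 1, 1, 1])

```text
clock: 25.6
tool_pos: [0.5177, -0.0262, 0.149]
eef_rot: [-0.08, 0.997, -0.0, -0.0]
contact_force: [0.2, 0.7, -1.3]
opening: 0.721
finger_force: 25.0
```

```bash
sed -i "s/    e=P\[/    if abs(P[:,1].mean())>.03: continue\n    e=P[/" chk.py; python3 chk.py plaque_on_bench -.005
```

```text
25.6 [ 0.5177 -0.0262  0.149 ] 0.7212010044875747 24.999810755252838 [ 0.24396532  0.72492861 -1.32129636]
[[-0.987, -0.159, -0.001], [-0.159, 0.987, -0.001], [0.001, -0.001, -1.0]]
box []
plaque_in_box []
lid_hinge []
lid_knob [(array([ 0.517 , -0.0305,  0.1268]), 0.44)]
28997 0.69 front 0.0656 y -0.0312 0.0327 edge yaw deg 0.01
```

Call:
jog_arm(turn=[[0, 0, 0], [0, 0, 0], [0, 0, 0], [0, 0, 0], [0, 0, 0], [0, 0, 0], [0, 0, 0], [0, 0, 0], [0, 0, 0], [0, 0, 0]], translation=[[-0.001, 0.0015, 0], [-0.001, 0.0015, 0.02], [-0.001, 0.0015, 0.035], [-0.001, 0.0015, 0.05], [-0.001, 0.0015, 0.06], [-0.001, 0.0015, 0.07], [-0.001, 0.0015, 0.08], [-0.001, 0.0015, 0.086], [-0.001, 0.0015, 0.088], [-0.001, 0.0015, 0.088]], grip=[1, 1, 1, 1, 1, 1, 1, 1, 1, 1])

```text
clock: 27.15
tool_pos: [0.5187, -0.0227, 0.0613]
eef_rot: [-0.081, 0.997, 0.0, 0.0]
contact_force: [0.2, 0.7, -1.0]
opening: 0.724
finger_force: 25.0
```

Call:
jog_arm(turn=[[0, 0, 0], [0, 0, 0], [0, 0, 0]], translation=[[0, 0, 0.001], [0, 0, 0.002], [0, 0, 0.003]], grip=[1, 1, 1])

```text
clock: 27.52
tool_pos: [0.5187, -0.0228, 0.0583]
eef_rot: [-0.081, 0.997, 0.0, 0.0]
contact_force: [0.0, -0.7, -1.6]
opening: 0.725
finger_force: 25.0
```

Call:
jog_arm(turn=[[0, 0, 0], [0, 0, 0]], translation=[[0, 0, 0.001], [0, 0, 0.002]], grip=[1, 1])

```text
clock: 27.78
tool_pos: [0.5187, -0.0228, 0.0562]
eef_rot: [-0.081, 0.997, 0.0, 0.0]
contact_force: [-0.3, -0.4, -0.7]
opening: 0.723
finger_force: 25.0
```

Call:
jog_arm(turn=[[0, 0, 0], [0, 0, 0]], translation=[[0, 0, 0.001], [0, 0, 0.0015]], grip=[1, 1])

```text
clock: 28.02
tool_pos: [0.5186, -0.0228, 0.0558]
eef_rot: [-0.081, 0.997, -0.0, 0.0]
contact_force: [-3.6, -1.4, 14.8]
opening: 0.721
finger_force: 25.0
```

Contact. I release and withdraw.

Call:
jog_arm(turn=[[0, 0, 0], [0, 0, 0], [0, 0, 0], [0, 0, 0], [0, 0, 0], [0, 0, 0], [0, 0, 0], [0, 0, 0], [0, 0, 0], [0, 0, 0]], translation=[[0, 0, -0.001], [0, 0, -0.001], [0, 0, -0.001], [0, 0, -0.001], [0, 0, -0.02], [0, 0, -0.06], [0, 0, -0.12], [0, 0, -0.17], [0.09, 0, -0.19], [0.09, 0, -0.19]], grip=[0, 0, 0, 0, 0, 0, 0, 0, 0, 0])

```text
clock: 29.28
tool_pos: [0.4272, -0.0381, 0.2455]
eef_rot: [-0.081, 0.997, -0.001, -0.0]
contact_force: [1.2, 0.3, 0.7]
opening: 0.999
finger_force: 0.0
```

```bash
python3 chk2.py plaque_on_bench .05 wrist scene side | grep -e tool -e "\[2[01]" -e "0\.0[0-9]" ; python3 - <<'E'
from h import *
print([(np.round(d['position'],3),round(d['p'],2)) for n in ['lid_knob','jar','offcut','sanding_block','long_sanding_block'] for d in models.place_of('side',n)])
E
```

```text
29.275 [ 0.4272 -0.0381  0.2455] 0.99871337130668
[[-0.987, -0.162, -0.001], [-0.162, 0.987, -0.002], [0.001, -0.002, -1.0]]
wrist plaque_on_bench [(array([ 0.5205, -0.0263,  0.0318]), array([ 0.0014, -0.002 ]), 0.85), (array([ 0.6559, -0.184 , -0.0021]), array([ 0.1097, -0.1794]), 0.83), (array([ 3.068e-01, -1.557e-01, -2.000e-04]), array([-0.2303, -0.0953]), 0.72), (array([ 5.848e-01, -4.552e-01, -1.000e-04]), array([-0.0041, -0.4356]), 0.61)]
767 0.94 (0.648, -0.1575, 77, 35, -22.4) rgb [219. 127. 153.] box frame [ 0.1062 -0.1519]
4578 0.89 (0.5044, -0.0254, 91, 64, 9.8) rgb [193. 155. 107.] box frame [-0.0143  0.0015]
6463 0.88 (0.3201, -0.1436, 118, 62, -17.9) rgb [ 70. 186. 179.] box frame [-0.2152 -0.0855]
939 0.73 (0.5454, -0.3926, 83, 50, -9.8) rgb [ 37. 131. 126.] box frame [-0.0329 -0.3675]
scene plaque_on_bench [(array([ 0.6496, -0.1849, -0.0027]), array([ 0.1033, -0.1792]), 0.93), (array([ 0.5837, -0.4542, -0.0029]), array([-0.005 , -0.4344]), 0.68), (array([ 0.307 , -0.1577,  0.0022]), array([-0.2304, -0.0973]), 0.64), (array([ 0.1749, -0.3209,  0.0018]), array([-0.3871
[... 584 characters left out ...]
001,  0.003 ]), 0.79), (array([ 0.3093, -0.1564, -0.0014]), array([-0.228 , -0.0964]), 0.71), (array([ 0.6519, -0.1785, -0.0009]), array([ 0.1066, -0.1733]), 0.59)]
side box [(array([ 0.5204, -0.023 , -0.0018]), array([0.0018, 0.0013]), 0.8)]
510 0.74 (0.5179, -0.0103, 127, 95, 6.2) rgb [128. 102.  71.] box frame [0.0014 0.0143]
320 0.69 (0.6106, -0.1233, 124, 70, -8.9) rgb [159.  92. 102.] box frame [ 0.0747 -0.1122]
[(array([0.663, 0.005, 0.196]), 0.93), (array([0.357, 0.187, 0.002]), 0.71), (array([ 0.525,  0.193, -0.002]), 0.92), (array([0.667, 0.005, 0.197]), 0.58), (array([ 0.456, -0.162,  0.002]), 0.85), (array([ 0.357, -0.334,  0.002]), 0.68), (array([ 0.519, -0.023,  0.025]), 0.61)]
```

All three networks put the plaque in the box within 3 mm of centre, the lid is on its stop, and the bystanders haven't moved.

```bash
python3 -c "
from plant import r; print(r.finish_job())"
```

```text
the job is handed in; nothing more can be done
None
```

The job is handed in, though no verdict came back. By my last camera checks, the lid is open on its stop, and the cork sheet and the motif-up plaque lie in the box within about 3 mm of centre. The jar, the offcut and both sanding blocks are where they started.

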